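# Complete the soldering hearth and set its extraction

## Task

Complete the pinwheel of firebricks in the soldering hearth tray: lay the two loose full-length bricks flat into the two empty places, leaving the two bricks already laid where they are; set the bricks down, do not drop them. Then slide the extraction control until the white line on its grip is in line with the pointer, and let go. Leave the half brick and everything else on the bench where it is.

Things in the scene. Friction and masses are not known exactly. Their poses are not given: they have to be found in the camera images.
- tray: Hearth tray, fixed: dark steel, 205 mm square, inside 195 mm; floor 8 mm thick, rim 5 mm thick, 6 mm above the floor. Origin: centre of its underside, on the bench; x, y along its sides, z up; any yaw. It holds four bricks as a pinwheel, lying alternately along x and y, each end meeting the next one's side, 5 mm gaps between bricks and to the rim, a 65 mm square hole at the centre.
- place_1 (a point): Centre of the first empty place, on the tray floor (tray x +32.5, y +62.5, z 8 mm); a brick here lies with its length along the tray's x. Half of its inner long side (tray x -27 to +32 mm) borders the centre hole. The point's axes are the tray's.
- place_2 (a point): Centre of the second empty place, on the tray floor (tray x -62.5, y +32.5, z 8 mm); a brick here lies with its length along the tray's y. Half of its inner long side (tray y -27 to +32 mm) borders the centre hole. The point's axes are the tray's.
- laid_1: Firebrick already laid: off-white block 120 (x) x 60 (y) x 50 mm (z), loose, about 0.3 kg, origin at the centre of its underside. Its place in the tray frame: x -32.5, y -62.5 mm, length along tray x.
- laid_2: Firebrick already laid, same as laid_1. Its place in the tray frame: x +62.5, y -32.5 mm, length along tray y.
- brick_1: Loose full-length firebrick lying on the bench: off-white block 120 (x) x 60 (y) x 50 mm (z), 0.2 to 0.41 kg, origin at the centre of its underside, x along its length. It can be gripped across its 60 mm width, also off-centre towards one end (28 mm off still holds with 80 N), so that at its place the inner finger stands in the tray's centre hole.
- brick_2: The other loose full-length firebrick, same as brick_1; either brick may go to either place, either end first.
- half_brick: Half brick, not to be used: off-white block 62 x 60 x 50 mm on the bench among the loose bricks, origin at the centre of its underside.
- fan_base: Extraction control housing, fixed on the bench: grey box 90 (x) x 260 (y) x 30 mm (z) with a black slot along its y, at x = +15 mm. Origin at the centre of its underside.
- fan_slide (a joint): Position of the grip along the slot, 0 to 0.16 m; grows towards +y of fan_base; the grip's centre is at fan_base x = +15 mm, y = -80 mm + value. About 2 N moves it and it stays where it is left.
- grip_top (a point): Centre of the grip's top, 68 mm above the bench, on its white line. The grip is a black block 36 (x, across the track) x 24 (y, along the track) x 34 mm (z), its underside 4 mm above the housing. Axes as fan_base.
- pointer: Brass pointer, 24 x 18 x 10 mm, fixed on the housing's top beside the slot at fan_base x = -22 mm; its nose points at the slot (its +x). Origin at its nose line, on the housing's top; axes as fan_base. The grip is set when grip_top has the same y as the pointer in this frame.
- cup: Silver cup, 68 mm across, 70 mm tall, bystander.
- dish: Silver dish, 110 mm across, 35 mm tall, bystander.
- flux_jar: Closed jar, 56 mm across, 75 mm tall, bystander.
- hammer: Hammer lying on the bench, bystander.
- scriber: Screwdriver lying on the bench, bystander.
- spanner: Spanner lying on the bench, bystander.
Not all that is in view belongs to the job. What is shaped like the brick_1 but turquoise is not meant.

How it is judged:
On the way, in this order (a step that is already met when the one before it is completed fails the run):
1. all four bricks lie flat in the pinwheel, released (x of laid_1 in the frame of tray between -0.0425 and -0.0225 m and y of laid_1 in the frame of tray between -0.0725 and -0.0525 m and z of laid_1 in the frame of tray between 0.004 and 0.012 m and angle between the z axis of each of laid_1, laid_2 and the z axis of tray, either way round below 0.05 rad and angle between the x axis of laid_1 and the x axis of tray, either way round below 0.1 rad and x of laid_2 in the frame of tray between 0.0525 and 0.0725 m and y of laid_2 in the frame of tray between -0.0425 and -0.0225 m and z of laid_2 in the frame of tray between 0.004 and 0.012 m and angle between the x axis of laid_2 and the y axis of tray, either way round below 0.1 rad and (((horizontal distance between brick_1 and place_1 below 0.012 m and z of brick_1 in the frame of tray between 0.004 and 0.012 m and angle between the z axis of brick_1 and the z axis of tray, either way round below 0.05 rad and angle between the x axis of brick_1 and the x axis of tray, either way round below 0.1 rad) and (horizontal distance between brick_2 and place_2 below 0.012 m and z of brick_2 in the frame of tray between 0.004 and 0.012 m and angle between the z axis of brick_2 and the z axis of tray, either way round below 0.05 rad and angle between the x axis of brick_2 and the y axis of tray, either way round below 0.1 rad)) or ((horizontal distance between brick_2 and place_1 below 0.012 m and z of brick_2 in the frame of tray between 0.004 and 0.012 m and angle between the z axis of brick_2 and the z axis of tray, either way round below 0.05 rad and angle between the x axis of brick_2 and the x axis of tray, either way round below 0.1 rad) and (horizontal distance between brick_1 and place_2 below 0.012 m and z of brick_1 in the frame of tray between 0.004 and 0.012 m and angle between the z axis of brick_1 and the z axis of tray, either way round below 0.05 rad and angle between the x axis of brick_1 and the y axis of tray, either way round below 0.1 rad))) and contact force between the fingers and brick_1 below 0.1 N and contact force between the fingers and brick_2 below 0.1 N), for 0.2 s.
2. the grip is in line with the pointer (y of grip_top in the frame of pointer between -0.007 and 0.007 m and velocity of joint fan_slide between -0.01 and 0.01 m/s), for 0.2 s.
At the end, for the whole second after the job is handed in: A loose full brick in each empty place: centre within 12 mm, flat on the tray floor (4 mm, 0.05 rad), along the place within 0.1 rad; the laid bricks still in theirs (10 mm along each tray axis, same flatness and direction); all at rest; the grip line within 7 mm of the pointer along the track (all of step 2 and x of laid_1 in the frame of tray between -0.0425 and -0.0225 m and y of laid_1 in the frame of tray between -0.0725 and -0.0525 m and z of laid_1 in the frame of tray between 0.004 and 0.012 m and angle between the z axis of each of laid_1, laid_2 and the z axis of tray, either way round below 0.05 rad and angle between the x axis of laid_1 and the x axis of tray, either way round below 0.1 rad and x of laid_2 in the frame of tray between 0.0525 and 0.0725 m and y of laid_2 in the frame of tray between -0.0425 and -0.0225 m and z of laid_2 in the frame of tray between 0.004 and 0.012 m and angle between the x axis of laid_2 and the y axis of tray, either way round below 0.1 rad and (((horizontal distance between brick_1 and place_1 below 0.012 m and z of brick_1 in the frame of tray between 0.004 and 0.012 m and angle between the z axis of brick_1 and the z axis of tray, either way round below 0.05 rad and angle between the x axis of brick_1 and the x axis of tray, either way round below 0.1 rad) and (horizontal distance between brick_2 and place_2 below 0.012 m and z of brick_2 in the frame of tray between 0.004 and 0.012 m and angle between the z axis of brick_2 and the z axis of tray, either way round below 0.05 rad and angle between the x axis of brick_2 and the y axis of tray, either way round below 0.1 rad)) or ((horizontal distance between brick_2 and place_1 below 0.012 m and z of brick_2 in the frame of tray between 0.004 and 0.012 m and angle between the z axis of brick_2 and the z axis of tray, either way round below 0.05 rad and angle between the x axis of brick_2 and the x axis of tray, either way round below 0.1 rad) and (horizontal distance between brick_1 and place_2 below 0.012 m and z of brick_1 in the frame of tray between 0.004 and 0.012 m and angle between the z axis of brick_1 and the z axis of tray, either way round below 0.05 rad and angle between the x axis of brick_1 and the y axis of tray, either way round below 0.1 rad))) and linear speed of each of brick_1, brick_2, laid_1, laid_2 below 0.02 m/s); the robot touches nothing.
It fails at once if the half brick or a bystander is moved more than 40 mm (distance of any of half_brick, cup, dish, flux_jar, hammer, scriber, spanner from where it was at the start of the episode above 0.04 m).
It fails at once if a brick is dropped or thrown (over 0.7 m/s while the fingers do not hold it) ((linear speed of brick_1 above 0.7 m/s and contact force between the fingers and brick_1 below 0.3 N) or (linear speed of brick_2 above 0.7 m/s and contact force between the fingers and brick_2 below 0.3 N)).
It also fails if it takes over 64 s, if anything falls off the work surface, if the arm or the gripper's body presses on something with over 40 N, if the wrist force passes 120 N, or if a joint passes its speed limit or range.

## Robot

A 7-joint arm with a two-finger parallel gripper is mounted at the origin on the work surface. World frame = base frame: x ahead of the robot, y to its left, z up, the work surface at z = 0. Lengths are in m, angles in rad, forces in N, time in s.
With the tool pointing down it reaches from about 0.425 to 0.875 m from the base axis. Payload 8.4 kg.
Tool frame: the origin (TCP) lies at the very end of the fingers, on their centre line; the grasp point (between the pads) lies 19 mm behind it (r.grasp_offset is the distance from the TCP to the grasp point, in m); z points along the fingers, x is the direction in which the jaws open and shut, and the axes are right-handed (so a half turn about z gives the same grasp; the last joint's range is limited). The gripper opens to 87 mm and grips with 3 to 60 N. Pads are 19 mm wide; open, the fingers measure 117 mm over their backs; the gripper's body (75 mm by 190 mm) begins 51 mm behind the grasp point.
Start: joints at [1.232, 0.333, 0.04, 1.465, -0.013, 1.343, -0.059], TCP at [0.154, -0.631, 0.223] pointing down, gripper open.
Joint ranges: [-2.58, 2.58], [-0.38, 2.09], [-1.3, 1.39], [0.25, 2.4], [-1.5, 4.64], [0.08, 2.09], [-2.65, 2.65]. Speed limits (rad/s): [2.22, 2.22, 2.79, 2.79, 3.14, 3.14, 3.14].

## Interface

Orientations are given as a unit quaternion [w, x, y, z].
In Python, from rig import r, eoat, vision, workorder gives the robot as it stands. Calls block until the motion is done:
- r.move_pose(position, orientation): joint-space move of the TCP to a pose.
- r.move_l(position, orientation=None, speed=0.15): straight line of the TCP; orientation=None keeps the orientation; speed is the mean speed in m/s.
- r.move_j(angles): joint-space move.
- eoat.gripper_to(opening, strength=None): finger opening in m; strength is the grip in N (None keeps the last); returns when the fingers have stopped.
- r.sleep(seconds).
- r.inverse_kinematics(position, orientation): joint angles nearest the present ones, or None.
- r.observe(): the state.
- vision.camera(name): name is "side" or "top"; returns a dict with "frame" (420x560x3 uint8, blue, green, red), "vfov" (degrees; the focal length in pixels is half the picture's height over the tangent of half this angle, whatever the lens; pixels are square), "cx", "cy" (the principal point, pixels), "origin" and "orientation" of the camera in the world. Camera axes: x right, y down, z forward; pixel columns grow to the right and rows downward; lengths in m; the calibration is good to about 2 mm. A picture is of the moment at which its call begins. There is no depth.
A pose or a line that the arm cannot do raises r.MotionError and nothing moves.
- workorder.close_job(): hands the job in, once; it reports no verdict.
The state is a dict: "time_s": time; "joints": joint angles; "joint_velocities": joint speeds; "joint_efforts": joint torques, N m; "ee_pos": TCP position; "orientation": TCP orientation; "wrist_force": force on the tool from outside, world axes, zero at the start; "wrist_torque": the same for the moment, N m; "finger_gap": finger opening in m.
Only numpy, scipy, OpenCV 4.12 (cv2) and the standard library are available. Lean on these libraries where they do the work, as an engineer would, in place of code of your own. Each camera call takes 0.05 s, during which the arm holds its last target. There are 200 camera calls.

## Working session

There is one attempt and no reset: what is moved stays moved. The work goes in short steps, each a Python script; the robot and the scene stay as the last script left them, time stands still between calls to the robot, and variables do not carry over. Pictures are saved under pics/ and viewed, and the job is handed in when it is done.

```bash
ls; mkdir -p pics
python3 - <<'E'
from rig import r, eoat, vision, workorder
import cv2
for n in("top","side"):
    c=vision.camera(n); cv2.imwrite(f"pics/{n}0.png",c["frame"]); print(n,{k:v for k,v in c.items() if k!="frame"})
print(r.observe())
E
```

```text
pics
top {'vfov': 55.33195562441185, 'cx': 281.62874429596513, 'cy': 210.60895983620293, 'origin': array([ 0.37968109, -0.1239521 ,  1.38369896]), 'orientation': array([ 0.04544116, -0.70132165,  0.70991307, -0.04589642])}
side {'vfov': 51.983457517530894, 'cx': 284.16255269021906, 'cy': 201.10453589535607, 'origin': array([0.53685466, 0.87640691, 1.16942978]), 'orientation': array([ 0.00101704, -0.02025718,  0.93181609, -0.36236361])}
{'time_s': 0.1, 'joints': array([ 1.23181786,  0.3338203 ,  0.03988179,  1.4661749 , -0.01338434,
        1.34334398, -0.05848358]), 'joint_velocities': array([ 1.70298846e-03, -1.21848812e-03,  9.44275512e-04, -2.25247847e-05,
       -3.41080327e-04,  9.22135172e-04, -3.38274833e-04]), 'joint_efforts': array([ 4.07425410e-03, -6.57810402e+01,  1.34015176e+00, -4.04707289e+01,
       -5.95983281e-02,  4.09255573e-02,  1.03116454e-04]), 'ee_pos': array([ 0.15422654, -0.63098816,  0.22176514]), 'orientation': array([-4.10229576e-04,  7.86601329e-01, -6.17460769e-01, -6.16330699e-04]), 'wrist_force': array([-0.00333171,  0.47345788,  0.69102531]), 'wrist_torque': array([0.02817068, 0.00643843, 0.00889649]), 'finger_gap': 0.08705893196435333}
```

View pics/top0.png

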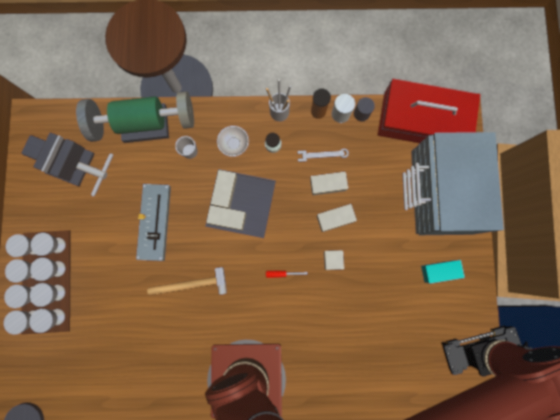

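View pics/side0.png

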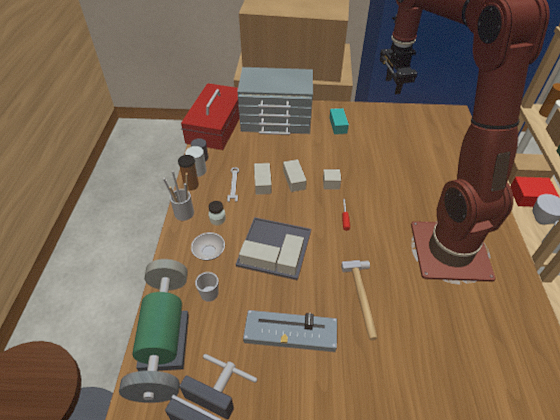

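Top view: the full-length off-white bricks are at (329,182) and (337,217). Things that could be confused with them are the half brick (334,260), the turquoise block (444,271) and the laid bricks (224,189) and (226,217). The fan housing is at (153,222), with its grip at about (154,236) and the pointer at about (141,217). I'll take close crops and measure next.

```bash
cat > h.py <<'E'
from rig import r, eoat, vision, workorder
import cv2, numpy as np
from scipy.spatial.transform import Rotation as R
def ray(c,uv):
    f=c["frame"].shape[0]/2/np.tan(np.radians(c["vfov"])/2)
    q=c["orientation"]; M=R.from_quat([q[1],q[2],q[3],q[0]]).as_matrix()
    uv=np.atleast_2d(uv).astype(float)
    return np.c_[(uv[:,0]-c["cx"])/f,(uv[:,1]-c["cy"])/f,np.ones(len(uv))]@M.T
def plane(c,uv,z):
    d=ray(c,uv); return (c["origin"]+d*((z-c["origin"][2])/d[:,2])[:,None])[:,:2]
def proj(c,p):
    f=c["frame"].shape[0]/2/np.tan(np.radians(c["vfov"])/2)
    q=c["orientation"]; M=R.from_quat([q[1],q[2],q[3],q[0]]).as_matrix()
    d=(np.atleast_2d(p)-c["origin"])@M; return d[:,:2]/d[:,2:]*f+[c["cx"],c["cy"]]
def crop(c,x0,y0,w,h,s,name):
    cv2.imwrite("pics/"+name,cv2.resize(c["frame"][y0:y0+h,x0:x0+w],None,fx=s,fy=s,interpolation=cv2.INTER_CUBIC))
def quat(yaw):
    # tool down, tool x axis at world yaw
    X=np.array([np.cos(yaw),np.sin(yaw),0]);Z=np.array([0,0,-1.]);q=R.from_matrix(np.c_[X,np.cross(Z,X),Z]).as_quat()
    return [q[3],q[0],q[1],q[2]]
def rect(c,m,z):
    "min-area rectangle of a mask's pixels cast on height z: centre, size, yaw of long side (deg)"
    ct=max(cv2.findContours(m,cv2.RETR_EXTERNAL,cv2.CHAIN_APPROX_NONE)[0],key=cv2.contourArea)
    p=plane(c,ct[:,0],z); (cc,s,a)=cv2.minAreaRect((p*1000).astype(np.float32))
    if s[0]<s[1]: s=s[::-1]; a+=90
    return np.round(cc,1),np.round(s,1),round((a+90)%180-90,1)
E
python3 - <<'E'
from h import *
for n in("top","side"):
    c=vision.camera(n); g=c["frame"].astype(int); hsv=cv2.cvtColor(c["frame"],cv2.COLOR_BGR2HSV)
    if n=="top": crop(c,195,160,170,120,4.6,"t1.png"); crop(c,120,170,70,100,6,"t2.png")
    else: crop(c,225,150,125,130,4.6,"s1.png"); crop(c,235,300,110,60,7,"s2.png")
    pts=dict(A=(329,182),B=(337,217),H=(334,260),L1=(224,186),L2=(226,217)) if n=="top" else dict(A=(262,172),B=(293,168),H=(332,176),L2=(290,247),L1=(260,250))
    for k,(u,v) in pts.items(): print(n,k,hsv[v-3:v+3,u-3:u+3].mean((0,1)).round())
    for u,v in [(329,182)] if n=="top" else [(262,172)]:
        print(hsv[v-15:v+24,u,2])
E
```

```text
top A [ 27.  17. 190.]
top B [ 27.  16. 190.]
top H [ 27.  16. 195.]
top L1 [ 28.  16. 189.]
top L2 [ 28.  16. 190.]
[147 147 146 144 144 145 154 174 187 189 189 189 189 189 191 191 192 192
 191 190 191 190 187 173 138 118 128 144 150 149 145 147 149 149 148 144
 139 138 138]
side A [ 29.  17. 183.]
side B [ 29.  17. 183.]
side H [ 28.  16. 187.]
side L2 [ 29.  17. 183.]
side L1 [ 29.  16. 184.]
[150 149 145 149 145 145 167 191 185 184 184 184 185 181 184 183 186 185
 183 181 181 185 181 184 182 183 185 180 152 100 108 111 113 107 111 114
 115 136 157]
```

View pics/t1.png

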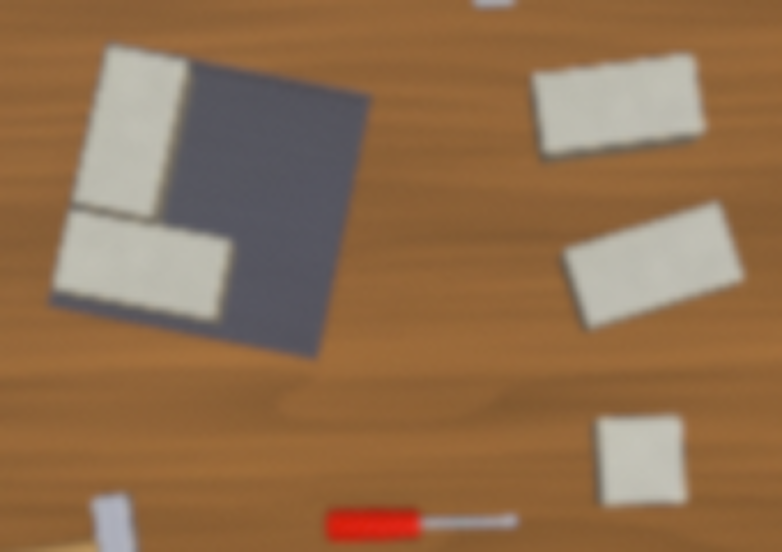

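View pics/t2.png

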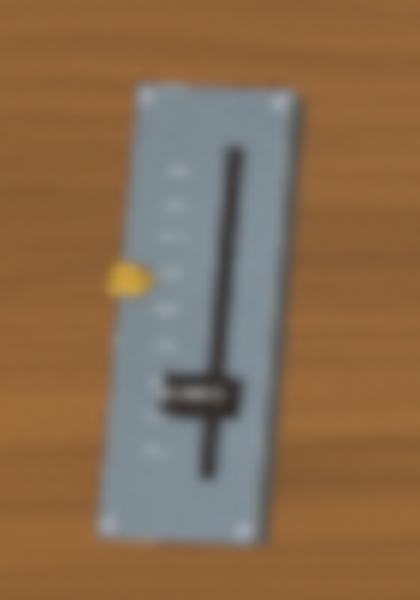

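View pics/s1.png

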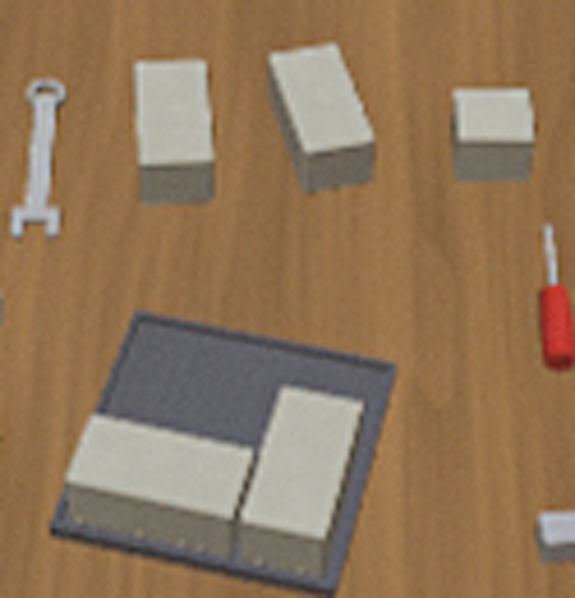

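View pics/s2.png

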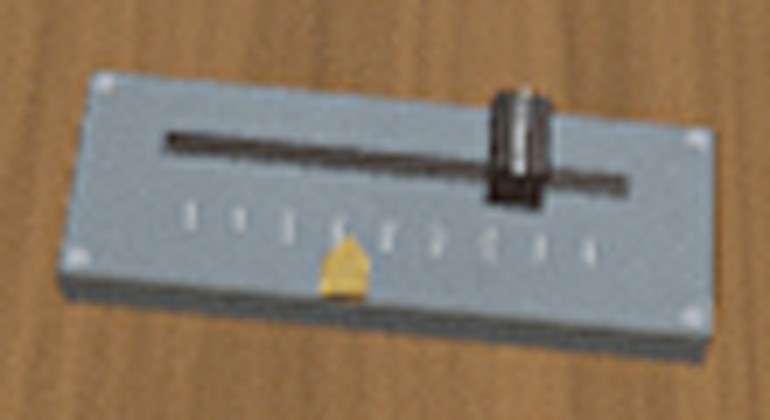

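Crops: the two bricks in the right column of the top view are full length. The square one is the half brick and stays. The tray's empty L faces up and right in the top view. The grip line is at about (153,235) and the pointer nose at about (145,217). Now measuring.

```bash
cat >> h.py <<'E'
def masks(c):
    hsv=cv2.cvtColor(c["frame"],cv2.COLOR_BGR2HSV); H,S,V=cv2.split(hsv)
    br=((S<45)&(V>160)&(H<60)).astype(np.uint8)*255
    wood=((H>5)&(H<22)&(S>90)).astype(np.uint8)*255
    return hsv,br,wood
def win(m,x0,y0,x1,y1):
    o=np.zeros_like(m); o[y0:y1,x0:x1]=m[y0:y1,x0:x1]; return o
E
python3 - <<'E'
from h import *
c=vision.camera("top"); hsv,br,wood=masks(c)
for k,w in dict(A=(305,165,355,200),B=(310,200,362,235),H=(320,245,350,275)).items(): print(k,rect(c,win(br,*w),.05))
t=win(255-wood,203,166,280,240); t=cv2.morphologyEx(t,cv2.MORPH_OPEN,np.ones((3,3)))
print("tray",rect(c,t,.014),"laid",rect(c,win(br,203,166,280,240),.058))
f=win(255-wood,134,180,175,263); f=cv2.morphologyEx(f,cv2.MORPH_OPEN,np.ones((3,3))); print("fan",rect(c,f,.03))
# corners of the fan housing screws & features by side camera
H,S,V=cv2.split(hsv); y=win(((H>15)&(H<32)&(S>140)&(V>150)).astype(np.uint8),134,205,150,230)
p=np.argwhere(y)[:,::-1]; print("brass px",p.mean(0),p.min(0),p.max(0),"top world",plane(c,p.mean(0),.04))
s=vision.camera("side"); hs=cv2.cvtColor(s["frame"],cv2.COLOR_BGR2HSV);H,S,V=cv2.split(hs)
y=win(((H>15)&(H<32)&(S>120)&(V>140)).astype(np.uint8),270,325,300,350);p=np.argwhere(y)[:,::-1]; print("side brass",len(p),p.mean(0),p.min(0),p.max(0))
# side: nose crop(345,235)/7+(235,300); grip line top back (525,92),(517,150 front edge)
nose=np.array([348,237])/7+[235,300]; print("nose side",plane(s,nose,.04))
gl=np.array([[527,92],[520,142]])/7+[235,300]; print("gripline side",plane(s,gl,.068))
gt=np.array([[195,393]])/6+[120,170]; print("gripline top",plane(c,gt,.068),"nose top",plane(c,np.array([[153,280]])/6+[120,170],.04))
sl=np.array([[172,140],[625,186]])/7+[235,300];print("slot side",plane(s,sl,.03)); 
sl=np.array([[235,148],[207,476]])/6+[120,170];print("slot top",plane(c,sl,.03))
ss=np.array([[103,82],[695,136],[77,256],[690,316]])/7+[235,300];print("screws side",plane(s,ss,.03))
ss=np.array([[148,97],[280,102],[109,525],[243,531]])/6+[120,170];print("screws top",plane(c,ss,.03))
hs2,brs,_=masks(s)
for k,w in dict(A=(250,155,276,193),B=(282,155,310,190),H=(320,165,345,185)).items(): print(k,rect(s,win(brs,*w),.05))
E
```

```text
A (array([ 648.7, -287.5]), array([116.2,  57.3]), -83.0)
B (array([ 528.8, -310.1]), array([115.4,  57.5]), -73.5)
H (array([ 388.1, -295.7]), array([56.4, 55.8]), 89.3)
tray (array([586.8,  16.9]), array([207.2, 206.1]), 77.6) laid (array([533. ,  61.9]), array([117.4,  57. ]), 78.0)
fan (array([524. , 311.3]), array([262.9,  98.1]), -3.3)
brass px [140.06666667 216.33333333] [137 214] [144 219] top world [[0.54066819 0.35231382]]
side brass 56 [283.10714286 342.375     ] [270 335] [297 349]
nose side [[0.54149901 0.34090315]]
gripline side [[0.47207883 0.28962573]
 [0.47490107 0.31143533]]
gripline top [[0.47339501 0.29942021]] nose top [[0.53931138 0.33393227]]
slot side [[0.61499675 0.29746602]
 [0.43025118 0.30933035]]
slot top [[0.61581521 0.29292243]
 [0.42942479 0.30354811]]
screws side [[0.64554854 0.27279811]
 [0.40099386 0.28604515]
 [0.64884572 0.3489396 ]
 [0.40603745 0.36297935]]
screws top [[0.64603322 0.34353891]
 [0.64220146 0.26789281]
 [0.40277782 0.35759218]
 [0.39853081 0.28253295]]
A (array([ 649.5, -284.7]), array([119.3,  57.9]), -82.9)
B (array([ 530.2, -307.3]), array([118.9,  57.2]), -73.4)
H (array([ 387.9, -293.1]), array([59.7, 59.2]), 3.0)
```

```bash
cat >> h.py <<'E'
K=.017
TR=np.array([.5868,.0169]); TY=np.radians(167.6)
def tray(x,y): return TR+np.array([[np.cos(TY),-np.sin(TY)],[np.sin(TY),np.cos(TY)]])@[x,y]
def jaw(dirdeg,near):
    "of the two equal jaw yaws, the one with joint 7 nearest mid range"
    best=None
    for s in(90,-90):
        q=quat(np.radians(dirdeg+s)); j=r.inverse_kinematics(near,q)
        if j is not None and (best is None or abs(j[6])<best[0]): best=(abs(j[6]),q)
    return best[1]
def pick(c,d):
    p=np.array(c)+K*np.array([np.cos(np.radians(d)),np.sin(np.radians(d))])
    q=jaw(d,[*p,.15]); eoat.gripper_to(.087); r.move_pose([*p,.15],q); r.move_l([*p,.014],speed=.15)
    g=eoat.gripper_to(.0,60); r.move_l([*p,.13],speed=.12); r.sleep(.2)
    o=r.observe(); print("gap",o["finger_gap"],"F",o["wrist_force"],"T",o["wrist_torque"],"j7",o["joints"][6],"t",o["time_s"])
def hover(p,d,z=.13):
    q=jaw(d,[*p,z]); r.move_pose([*p,z],q); r.sleep(.3); print(r.observe()["ee_pos"],r.observe()["time_s"])
E
python3 - <<'E'
from h import *
pick([.5295,-.3087],106.5)
hover(tray(-.0625,.0325-K),77.6)
for n in("top","side"):
    c=vision.camera(n)
    x,y=(190,120) if n=="top" else (220,130)
    crop(c,x,y,170,130,4.6,n+"_h1.png")
E
```

```text
gap 0.05967962241912465 F [ 0.00960578  0.10369849 -4.07624201] T [ 0.07528094 -0.15417275 -0.03245612] j7 0.5927836202332742 t 5.325
[ 0.64447658 -0.01277223  0.13003727] 6.7917
```

View pics/top_h1.png

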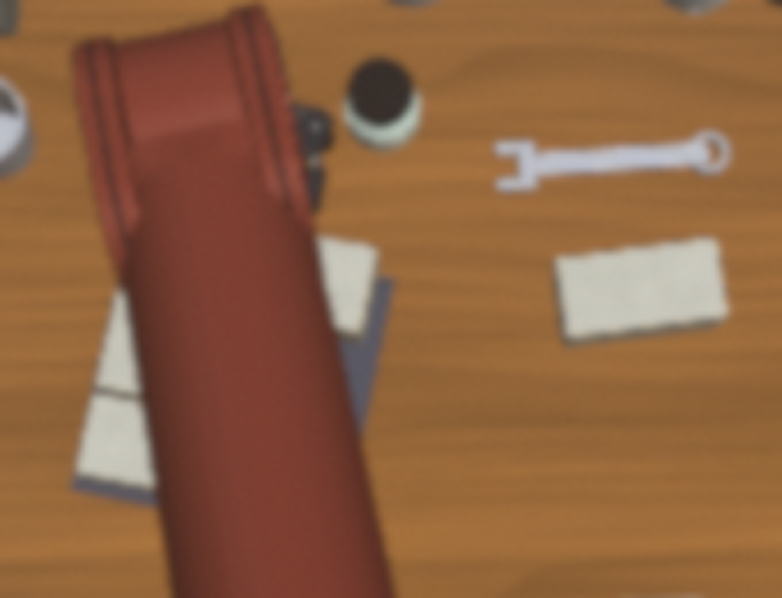

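View pics/side_h1.png

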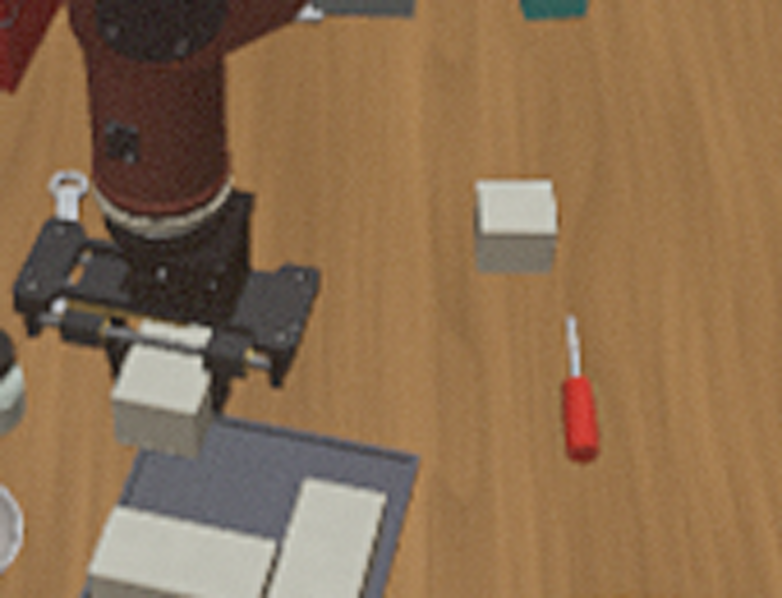

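Run:
```python
from h import *
t=vision.camera("top"); s=vision.camera("side")
tc=r.observe()["ee_pos"][:2]; a=np.radians(77.6); d=np.array([np.cos(a),np.sin(a)]); n=np.array([-d[1],d[0]])
B=tc-K*d
e=plane(t,np.array([[378,250],[360,335]])/4.6+[190,120],.166)
e2=plane(s,np.array([[116,401],[208,413]])/4.6+[220,130],.166)
e3=plane(s,np.array([[118,442],[198,456]])/4.6+[220,130],.116)
for nm,x in(("top far end",e),("side near top",e2),("side near bot",e3)):
    print(nm,[(round((p-B)@d*1000,1),round((p-B)@n*1000,1)) for p in x])
# tray outer edges in side view: far-left, right corners; laid corners in tray frame
L=plane(s,np.array([[275,541],[303,481],[387,494],[123,507]])/4.6+[220,130],.058)
M=np.array([[np.cos(TY),-np.sin(TY)],[np.sin(TY),np.cos(TY)]])
print("laid corners side, tray frame",((L-TR)@M*1000).round(1))
print("rim corner side",((plane(s,np.array([[417,457]])/4.6+[220,130],.014)-TR)@M*1000).round(1))
```

```text
top far end [(np.float64(-65.4), np.float64(-25.5)), (np.float64(-65.5), np.float64(33.8))]
side near top [(np.float64(64.4), np.float64(-21.4)), (np.float64(58.4), np.float64(40.4))]
side near bot [(np.float64(59.3), np.float64(-24.4)), (np.float64(56.7), np.float64(31.8))]
laid corners side, tray frame [[ 27.6 -38. ]
 [ 33.1  18. ]
 [ 93.4  22.3]
 [-83.  -37.4]]
rim corner side [[101.7  95.8]]
```

Both cameras agree that the held brick sits about 5 mm short along the place and 4 mm towards tray +x of where the tray needs it. I'll apply that correction and check again lower down.

Run:
```python
from h import *
a=np.radians(77.6); d=np.array([np.cos(a),np.sin(a)]); n=np.array([-d[1],d[0]])
p=tray(-.0625,.0325-K)+.005*d-.0045*n
r.move_l([*p,.082],speed=.1); r.sleep(.3); print(r.observe()["ee_pos"],r.observe()["time_s"])
crop(vision.camera("top"),225,150,70,52,11,"top_h2.png"); crop(vision.camera("side"),230,200,90,80,8,"side_h2.png")
```

```text
[ 0.65028941 -0.00781605  0.08260702] 7.925
```

View pics/top_h2.png

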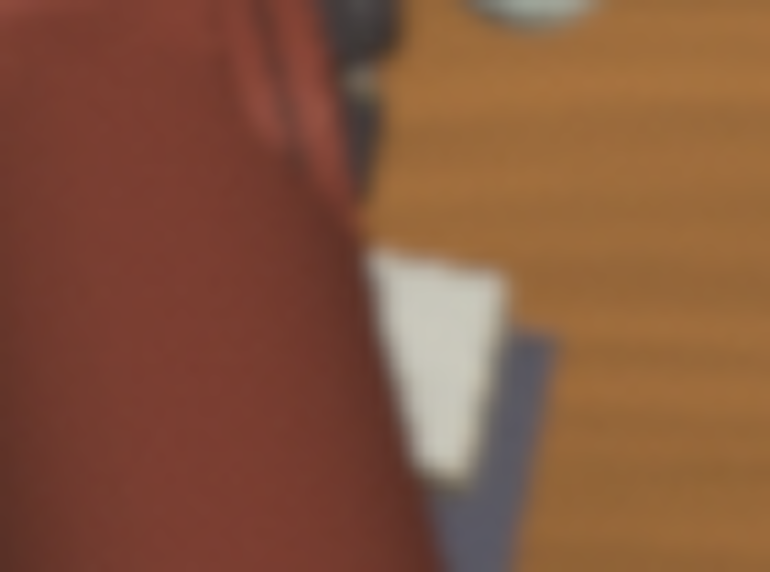

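View pics/side_h2.png

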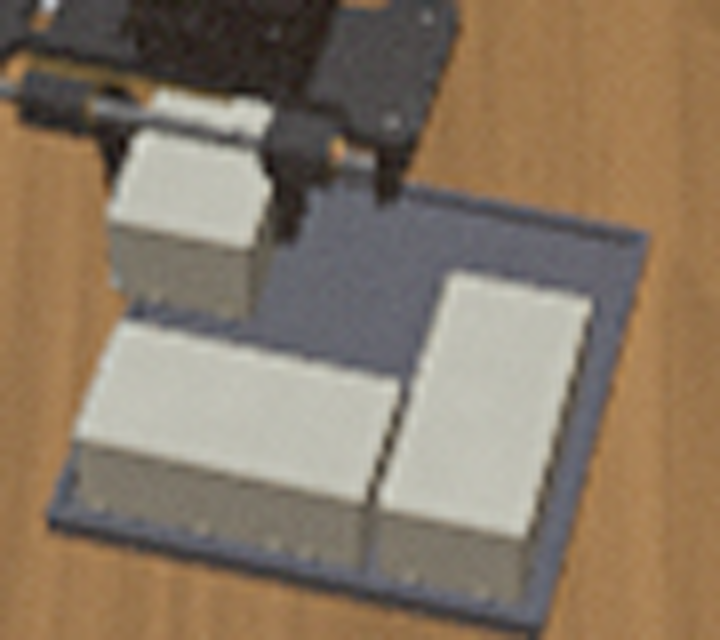

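Run:
```python
from h import *
t=vision.camera("top"); s=vision.camera("side")
M=np.array([[np.cos(TY),-np.sin(TY)],[np.sin(TY),np.cos(TY)]])
f=lambda c,o,k,uv,z:((plane(c,np.array(uv)/k+o,z)-TR)@M*1000).round(1).tolist()
print("top brick",f(t,[225,150],11,[[507,268],[470,490]],.118),"tray corner",f(t,[225,150],11,[[560,333]],.014))
S=[230,200]
print("side brick",f(s,S,8,[[108,220],[247,247]],.118),f(s,S,8,[[120,292],[245,320]],.068))
print("side laid1",f(s,S,8,[[400,380],[368,500],[78,440],[128,320]],.058),"laid2",f(s,S,8,[[453,273],[592,297],[527,535],[380,502]],.058),"rim",f(s,S,8,[[650,237]],.014))
```

```text
top brick [[-97.5, 91.3], [-30.8, 94.4]] tray corner [[-102.5, 104.6]]
side brick [[-91.0, -35.3], [-34.7, -34.0]] [[-90.1, -31.7], [-37.5, -32.1]]
side laid1 [[28.1, -37.4], [31.0, -96.0], [-86.2, -98.4], [-85.5, -37.2]] laid2 [[35.1, 20.4], [92.7, 23.2], [94.2, -95.6], [35.7, -95.7]] rim [[104.0, 95.1]]
```

Measured offset is now only about 2 mm in tray x. I'll apply it and lower slowly.

```bash
cat >> h.py <<'E'
def lay(p):
    r.move_l([*p,.08],speed=.1); r.move_l([*p,.03],speed=.06); print("F30",r.observe()["wrist_force"])
    for z in(.026,.024,.0228,.022):
        r.move_l([*p,z],speed=.03); F=r.observe()["wrist_force"]; print(z,F.round(1))
        if F[2]>0: break
    eoat.gripper_to(.078); r.sleep(.1); r.move_l([*p,.16],speed=.15); print("t",r.observe()["time_s"])
E
python3 - <<'E'
from h import *
a=np.radians(77.6); d=np.array([np.cos(a),np.sin(a)]); n=np.array([-d[1],d[0]])
lay(tray(-.0625,.0325-K)+.0045*d-.0025*n)
pick([.649,-.286],-83)
crop(vision.camera("top"),190,150,100,100,6,"top_p1.png"); crop(vision.camera("side"),230,200,90,80,8,"side_p1.png")
E
```

```text
F30 [-0.52770302  0.23769361 -4.00277975]
0.026 [-0.3 -0.6 -4.9]
0.024 [ 0.5 -0.6 -4.9]
0.0228 [ 0.2 -0.6 -3.4]
0.022 [-1.3 -0.7 -0.8]
t 12.2167
gap 0.05983777689790934 F [ 0.13907475 -0.37211638 -4.30927623] T [-0.11825784 -0.16932926  0.00685611] j7 0.3304696896735159 t 16.8333
```

View pics/top_p1.png

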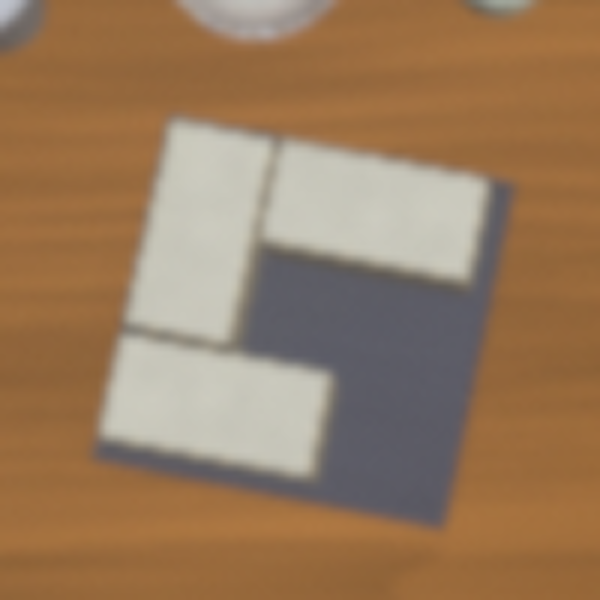

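View pics/side_p1.png

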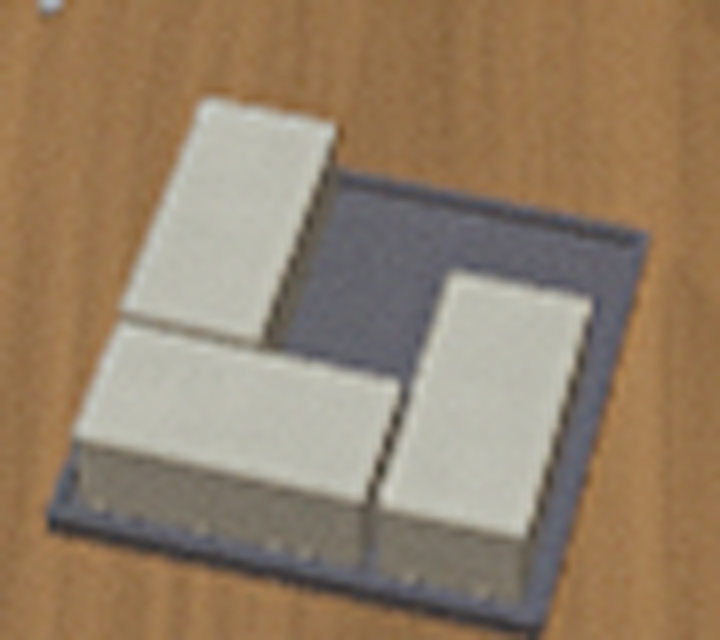

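Brick 2 sits in place_2 with even gaps: in the top crop it is the block from (270,140) to (490,280). The laid bricks haven't moved. Hovering the second brick over place_1.

Run:
```python
from h import *
p=tray(.0325-K,.0625)+[.0025,.002]
hover(p,-12.4); r.move_l([*p,.082],speed=.15); r.sleep(.3); print(r.observe()["ee_pos"],r.observe()["time_s"])
crop(vision.camera("top"),190,150,100,100,6,"top_h3.png"); crop(vision.camera("side"),230,190,100,80,8,"side_h3.png")
```

```text
[ 0.56100095 -0.03944307  0.12989967] 18.3167
[ 0.56125958 -0.03886167  0.08283344] 19.0833
```

View pics/top_h3.png

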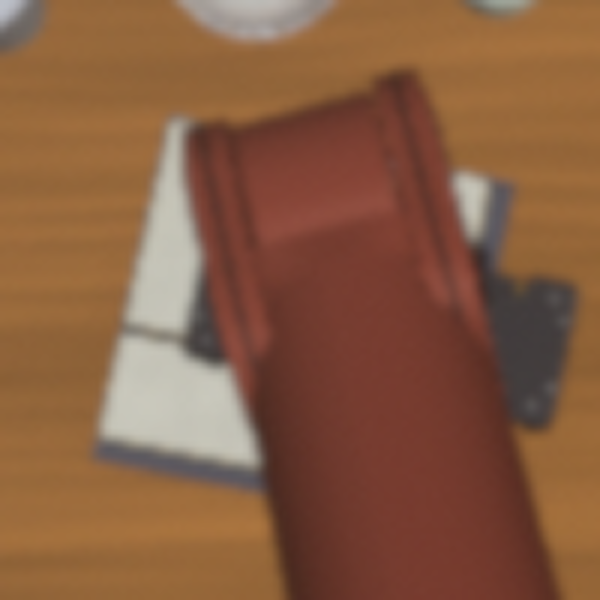

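View pics/side_h3.png

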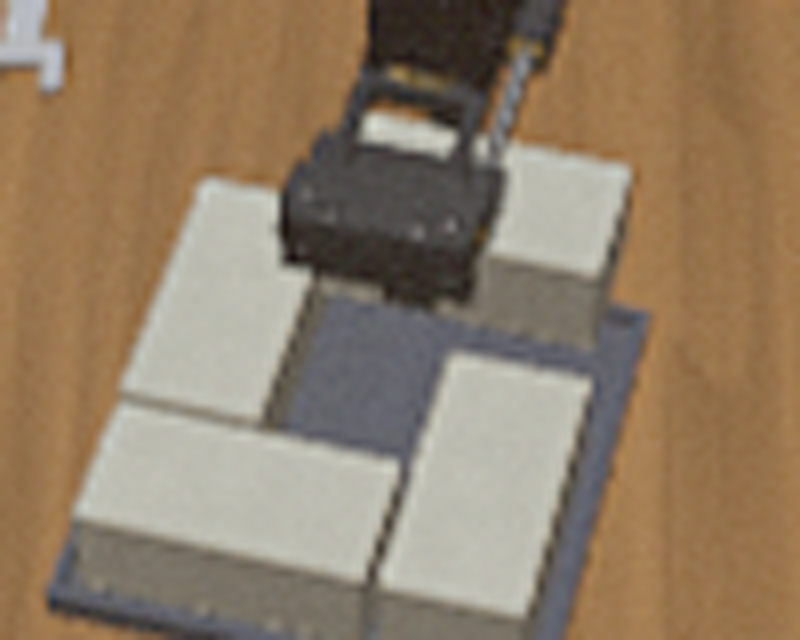

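Run:
```python
from h import *
s=vision.camera("side")
M=np.array([[np.cos(TY),-np.sin(TY)],[np.sin(TY),np.cos(TY)]])
f=lambda o,k,uv,z:((plane(s,np.array(uv)/k+o,z)-TR)@M*1000).round(1).tolist()
S=[230,190]
print("top corners",f(S,8,[[632,170],[600,275],[367,113]],.118),"bottom",f(S,8,[[598,345]],.068))
print("laid2",f(S,8,[[453,353],[592,378]],.058),"placed brick",f(S,8,[[203,180],[122,393],[265,422]],.058),"rim",f(S,8,[[650,317]],.014))
```

```text
top corners [[92.5, 84.6], [92.1, 27.5], [-19.4, 86.4]] bottom [[92.7, 32.2]]
laid2 [[35.1, 20.4], [92.8, 22.7]] placed brick [[-91.1, 83.0], [-89.0, -34.5], [-29.1, -33.4]] rim [[104.0, 95.1]]
```

Within about 2 mm of the target, so I'm laying it.

Run:
```python
from h import *
lay(tray(.0325-K,.0625)+[.0025,.002])
hover([.473,.30],90,.2)
t=vision.camera("top")
crop(t,190,150,100,100,6,"top_p2.png"); crop(vision.camera("side"),230,190,100,80,8,"side_p2.png")
hsv,br,w=masks(t); m=win(br,203,166,280,240)
M=np.array([[np.cos(TY),-np.sin(TY)],[np.sin(TY),np.cos(TY)]])
k=cv2.erode(m,np.ones((3,3)))
n,l,st,ce=cv2.connectedComponentsWithStats(k)
for i in range(1,n):
    if st[i,4]>100:
        q,sz,a=rect(t,(l==i).astype(np.uint8),.058); print(((q/1000-TR)@M*1000).round(1),sz,a)
```

```text
F30 [ 1.31769784 -0.61906365 -4.55956749]
0.026 [-1.4  0.1 -3.4]
0.024 [ 0.5 -0.1 -3.2]
0.0228 [ 0.9  0.3 -4.1]
0.022 [-2.   0.3  0.4]
t 23.325
[0.47320427 0.29964862 0.19993399] 25.3417
[-32.7  -0.8] [174.3 110.5] 78.5
[31.2 62.2] [109.8  50.9] -13.4
[ 62.  -31.8] [110.7  50.2] 78.4
```

View pics/top_p2.png

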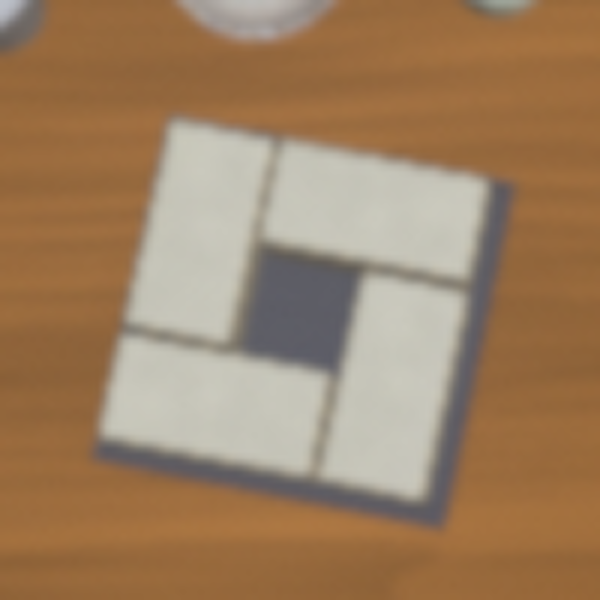

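View pics/side_p2.png

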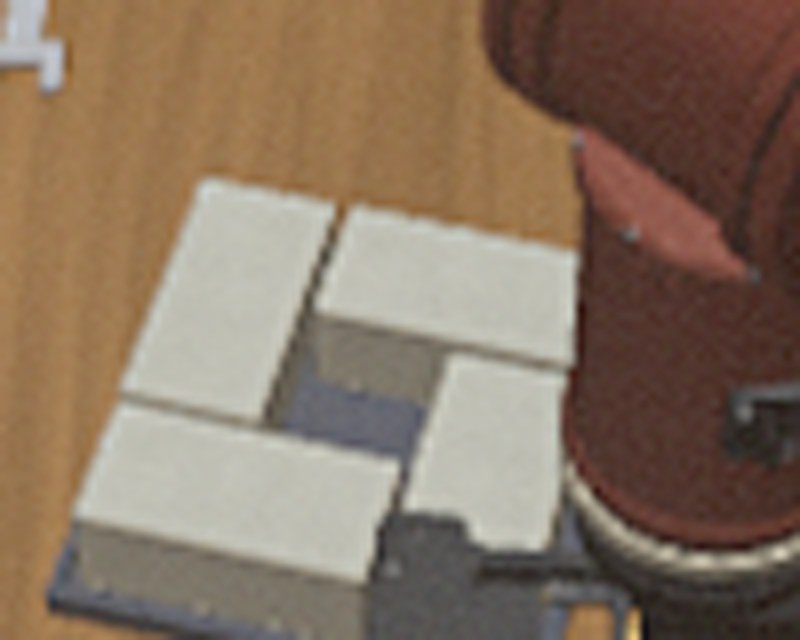

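All four bricks are flat and released. By mask, the place_1 brick is at tray (31.2, 62.2) mm. Now the slide: I'll grip it along the track and move it about 64.5 mm towards world +x.

Run:
```python
from h import *
u=np.array([np.cos(np.radians(-3.4)),np.sin(np.radians(-3.4))])
g=np.array([.476,.303]); q=jaw(86.6,[*g,.15])
eoat.gripper_to(.07); r.move_pose([*g,.11],q); r.move_l([*g,.042],speed=.1)
print(r.observe()["wrist_force"].round(1)); eoat.gripper_to(0,12); print(r.observe()["finger_gap"],r.observe()["wrist_force"].round(1))
p=g+.0645*u; r.move_l([*p,.042],speed=.06); r.sleep(.2); print(r.observe()["ee_pos"],r.observe()["wrist_force"].round(1))
eoat.gripper_to(.06); r.move_l([*p,.15],speed=.15); r.move_pose([.45,.0,.3],quat(np.pi/2)); print(r.observe()["time_s"])
crop(vision.camera("top"),120,170,70,100,6,"top_f.png"); crop(vision.camera("side"),235,300,110,60,7,"side_f.png")
```

```text
[ 0.  -0.1  0.2]
0.023596865638404758 [-0.2 -0.1  0.3]
[0.5404982  0.29921796 0.04203713] [ 1.5  0.4 -0.8]
33.325
```

View pics/top_f.png

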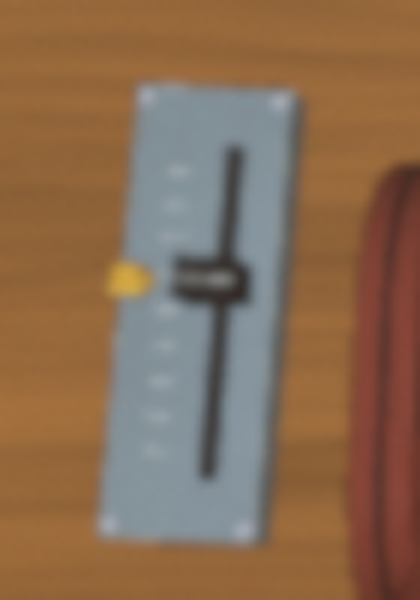

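View pics/side_f.png

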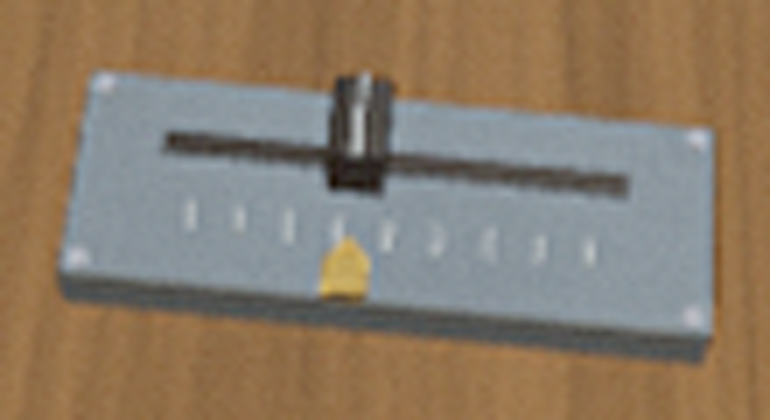

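Run:
```python
from h import *
u=np.array([np.cos(np.radians(-3.4)),np.sin(np.radians(-3.4))])
t=vision.camera("top"); s=vision.camera("side")
T=lambda p,z:plane(t,np.array([p])/6+[120,170],z)[0]
S=lambda p,z:plane(s,np.array([p])/7+[235,300],z)[0]
print("top",(T((208,279),.068)-T((153,280),.04))@u*1000,"brass body",(T((208,279),.068)-T((125,281),.04))@u*1000)
print("side",(S((361,128),.068)-S((348,237),.04))@u*1000,(S((366,78),.068)-S((348,237),.04))@u*1000)
print(r.observe()["ee_pos"])
```

```text
top -0.7731702179462707 brass body 0.5340638561075309
side -1.6044276987338046 -1.5544053597909007
[4.50020025e-01 2.40977266e-04 2.99896698e-01]
```

Run:
```python
from h import *
workorder.close_job()
```

```text
the job is handed in; nothing more can be done
```

The job is handed in. Both loose full bricks are in the empty places, and the extraction grip is in line with the pointer. No verdict came back, so what follows is from my own checks.

- **Bricks:** I gripped each one off-centre with 60 N, lowered it to the tray floor and released it there. After release, all four looked flat with even gaps. The place_1 brick measured at tray (31.2, 62.2) mm, about 1.3 mm from its target, and laid_2 was within 1 mm. I couldn't measure laid_1 and the place_2 brick separately because they merged in the mask. I checked those two by eye, plus corner readings on the place_2 brick showing about 2 mm.
- **Slide:** The white line was about 0.8 mm short of the pointer in the top view and 1.6 mm short in the side view, against the 7 mm allowed. The gripper was opened and moved clear.
- **Disagreements:** The two cameras differed by about 5 mm in tray y, and the first hover was about 5 mm off, which I corrected before laying. The half brick and bystanders were not measured again at the end, but I saw no contact with them. The robot clock read 33 s shortly before hand-in.

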